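Heft the screw tins: emptiest to the refill tray, fullest held up

TASK

Three identical closed tins of screws stand on the bench, holding different amounts: heft them to find out which is the lightest and which the heaviest. Set the lightest down standing in the shallow plywood tray for refilling, leave the middle one standing on the bench outside the tray, and finish while still holding the heaviest upright in the gripper, at least 15 cm clear of the bench. Do not drop or knock over any tin, and leave the screwdriver, offcut and glue jar where they are.

Things in the scene. Friction and masses are not known exactly. Their poses are not given: they have to be found in the camera images.
- tin_a: one of three identical-looking closed steel tins of screws: upright cylinder 58 mm diameter, 80 mm tall, with a 60 mm diameter lid over its top 14 mm (lid stays on); origin at the centre of its underside, z up its axis. Each weighs something between 0.15 and 0.75 kg and no two are closer than 0.1 kg; its tightly packed contents shift by 3 mm at most; which weighs what is not known before lifting
- tin_b: one of three identical-looking closed steel tins of screws: upright cylinder 58 mm diameter, 80 mm tall, with a 60 mm diameter lid over its top 14 mm (lid stays on); origin at the centre of its underside, z up its axis. Each weighs something between 0.15 and 0.75 kg and no two are closer than 0.1 kg; its tightly packed contents shift by 3 mm at most; which weighs what is not known before lifting
- tin_c: one of three identical-looking closed steel tins of screws: upright cylinder 58 mm diameter, 80 mm tall, with a 60 mm diameter lid over its top 14 mm (lid stays on); origin at the centre of its underside, z up its axis. Each weighs something between 0.15 and 0.75 kg and no two are closer than 0.1 kg; its tightly packed contents shift by 3 mm at most; which weighs what is not known before lifting
- tray: shallow open square plywood tray fixed to the bench, 140 x 140 mm outside, 130 mm inside, walls 5 mm thick and 25 mm high, floor 5 mm thick; origin at the centre of its underside on the bench, x and y along its sides
- screwdriver: screwdriver lying on the bench, 200 mm long; origin under its middle, x along it; leave it alone
- offcut: pale wooden offcut, 45 x 130 x 35 mm high; origin at the centre of its underside; leave it alone
- glue: white glue jar with black cap, 52 mm diameter, 95 mm tall; origin at the centre of its underside; leave it alone
Not all that is in view belongs to the job. Leave any blue, orange or red look-alike of the tin_b alone.

How it is judged:
By the outcome, as a careful person would: the job done as asked, in the order asked, and still so for the second after the job is handed in, while the arm keeps its last pose, push and grip.
It also fails if it takes over 72 s, if anything falls off the work surface, if the arm or the gripper's body presses on something with over 40 N, if the wrist force passes 120 N, or if a joint passes its speed limit or range.

ROBOT

A 6-joint arm with a two-finger parallel gripper is mounted at the origin on the work surface. World frame = base frame: x ahead of the robot, y to its left, z up, the work surface at z = 0. Lengths are in m, angles in rad, forces in N, time in s.
With the tool pointing down it reaches from about 0.4 to 0.925 m from the base axis. Payload 3.4 kg.
Tool frame: the origin (TCP) lies between the finger pads; the fingertips stand ahead of it and the grasp point (between the pads) lies 6 mm ahead of it (arm.tip_extent is the z of the fingertips in the tool frame, in m); z points along the fingers, y is the direction in which the jaws open and shut (so a half turn about z gives the same grasp; the last joint's range is limited). The gripper opens to 85 mm and grips with 20 to 120 N. Pads are 22 mm wide; open, the fingers measure 114 mm over their backs; the gripper's body (76 mm by 85 mm) begins 54 mm behind the grasp point. The pads swing forward as they close: fully open they stand 13 mm farther back than shut.
Start: joints at [-1.397, 0.307, 1.506, -0, 1.328, -0.073], TCP at [0.141, -0.557, 0.226] pointing down, gripper open.
Joint ranges: [-3.12, 3.12], [-1.05, 2.28], [0.14, 2.33], [-1.42, 4.57], [0.1, 2.73], [-2.68, 2.68]. Speed limits (rad/s): [2.57, 2.57, 3.14, 3.14, 3.14, 3.14].

INTERFACE

Orientations are given as a unit quaternion [x, y, z, w].
In Python, from bench import arm, imaging gives the robot as it stands.
- The arm moves only by the tool play_rows, never from a script. Its argument "moves" is a list of rows, each an object with "xyz": the shift along the tool's x, y, z in cm, a list of three; "angular": the turn, a rotation vector about the tool's x, y, z in rad, a list of three; "fingers": the opening, from 0 (shut) to 1 (fully open). In form: [{"xyz": [tx, ty, tz], "angular": [rx, ry, rz], "fingers": fingers}, ...]. A call has 1 to 10 rows; each row shifts and turns the commanded pose from where the row before left it, along the tool's axes as they then stand; what a row does not reach is not made up. A row lasts 1/10 s, in which the tool goes at most 50 mm and 8.59 degrees, less where a joint would pass 70% of its speed; a pose out of reach is approached as far as the arm can. A call with a gripper value outside its range is refused whole. The fingers move at their own pace and stop on an object; "squeeze" is the grip in N (left out, the last holds). Time passes only in rows, so rows that do not move let the fingers close. It gives the time, the measured TCP pose, the force and the opening at its end, in the units of the state.
- arm.observe(): the state, without advancing time (a new reading comes with each control period).
- imaging.capture(name): name is "scene" or "top"; returns the picture (420x560x3 uint8, blue, green, red); there is no depth.
- imaging.get_calibration(name): a dict with "camera_matrix" (3x3 intrinsics, pixels), "rvec" (rotation vector, rad) and "tvec" (3), from world to camera coordinates, as OpenCV has them. Camera axes: x right, y down, z forward; pixel columns grow to the right and rows downward; lengths in m; the calibration is good to about 2 mm. A picture is of the moment at which its call begins. get_calibration takes no time and is no camera call.
- arm.finish_job(): hands the job in, once; it reports no verdict.
The state is a dict: "t": time; "q": joint angles; "joint_vel": joint speeds; "effort": joint torques, N m; "ee_pos": TCP position; "orientation": TCP orientation; "wrist_force": force on the tool from outside, world axes, zero at the start; "torque": the same for the moment, N m; "opening": finger opening in m.
Only numpy, scipy, OpenCV 4.12 (cv2) and the standard library are available. Lean on these libraries where they do the work, as an engineer would, in place of code of your own. Each camera call takes 0.05 s, during which the arm holds its last target. There are 200 camera calls.

## Working session

There is one attempt and no reset: what is moved stays moved. The work goes in short steps, Python scripts to look and compute and a tool call to move; the robot and the scene stay as the last step left them, time stands still between calls to the robot, and variables do not carry over. Pictures are saved under pics/ and viewed, about 8 in all and at most 12, crops included, and the job is handed in when it is done.

Besides the shell and the picture viewer there is one more tool, called after "Emit:" as name(argument=value, ...) on one line, values as JSON. play_rows: Moves the arm, as the interface text tells. Its arguments: {"type":"object","properties":{"moves":{"type":"array"},"squeeze":{"type":"number"}},"required":["moves"]}

```bash
mkdir -p pics; python3 - <<'E'
from bench import arm, imaging
import cv2,numpy as np
for n in("scene","top"):
    cv2.imwrite(f"pics/{n}0.png",imaging.capture(n)); c=imaging.get_calibration(n); print(n,{k:np.round(v,4).tolist() for k,v in c.items()})
print(arm.observe(),arm.tip_extent)
E
```

```text
scene {'camera_matrix': [[545.8337, 0.0, 279.8418], [0.0, 545.8337, 212.8672], [0.0, 0.0, 1.0]], 'rvec': [1.9883, 0.9024, -0.4848], 'tvec': [-0.4238, -0.1559, 1.6432]}
top {'camera_matrix': [[497.3051, 0.0, 282.9544], [0.0, 497.3051, 215.6358], [0.0, 0.0, 1.0]], 'rvec': [2.1295, -2.196, 0.0925], 'tvec': [0.0818, 0.5769, 1.2377]}
{'t': 0.1, 'q': array([-1.39655263e+00,  3.07484759e-01,  1.50753649e+00,  5.83183763e-05,
        1.32842680e+00, -7.35235256e-02]), 'joint_vel': array([-5.72027867e-05, -8.34861247e-04, -1.72575562e-03,  5.83972964e-04,
       -7.85208255e-04, -5.69106576e-04]), 'effort': array([ 1.08293207e-04, -4.58530748e+01, -2.52607638e+01, -1.15490934e-04,
        5.56607789e-03, -1.21717130e-05]), 'ee_pos': array([ 0.14088528, -0.5568112 ,  0.22478324]), 'orientation': array([ 9.92336675e-01,  1.23559955e-01, -1.84344762e-05, -9.27942693e-04]), 'wrist_force': array([ 0.32259892, -0.55723524, -0.2011533 ]), 'torque': array([ 0.02327403, -0.00498415, -0.02444448]), 'opening': 0.08567542788966322} 0.025
```

View pics/scene0.png

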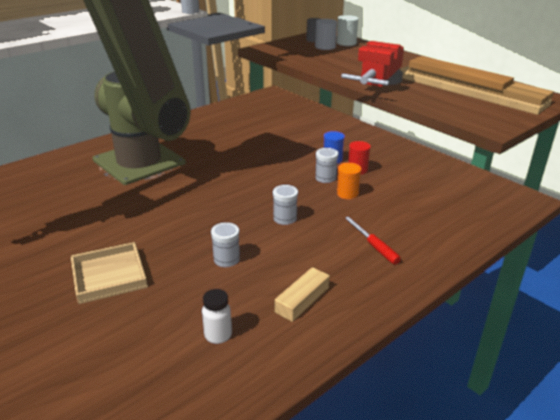

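View pics/top0.png

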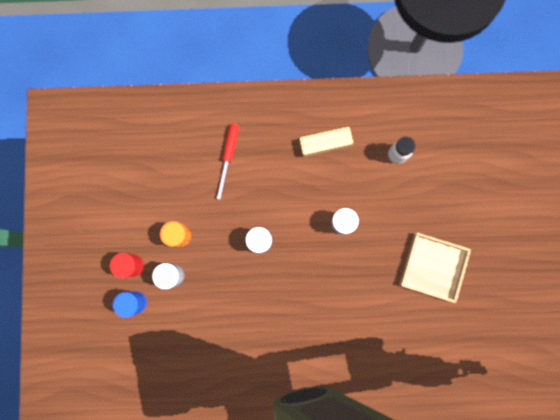

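Grey steel tins (scene / top pixels): (326,165)/(168,276), (285,204)/(259,240), (225,244)/(345,221). Possible confusions: blue (334,147)/(128,304), red (359,157)/(126,265), orange (349,180)/(175,234), and the white glue jar (217,316)/(401,150). I choose the three plain grey ones and check with an overlay crop.

```bash
cat > h.py <<'E'
import cv2,numpy as np
from bench import arm, imaging
def cal(n):
    c=imaging.get_calibration(n); return [np.array(c[k],float) for k in("camera_matrix","rvec","tvec")]
def unproj(n,px,z):
    K,r,t=cal(n); R=cv2.Rodrigues(r)[0]; t=t.ravel()
    d=R.T@np.linalg.inv(K)@np.array([px[0],px[1],1.]); o=-R.T@t
    return (o+d*(z-o[2])/d[2])
def proj(n,P):
    K,r,t=cal(n); return cv2.projectPoints(np.array(P,float),r,t,K,None)[0].reshape(-1,2)
def ring(x,y,z,r):
    a=np.linspace(0,2*np.pi,60); return np.c_[x+r*np.cos(a),y+r*np.sin(a),0*a+z]
E
python3 - <<'E'
from h import *
from scipy.optimize import minimize
im={n:cv2.imread(f"pics/{n}0.png") for n in("scene","top")}
def mask(n,x,y,segs):
    m=np.zeros(im[n].shape[:2],np.uint8)
    pts=np.vstack([proj(n,ring(x,y,z,r)) for z,r in segs])
    cv2.fillConvexPoly(m,np.round(cv2.convexHull(pts.astype(np.float32))*16).astype(int),255,shift=4); return m>0
T=[(0,.029),(.066,.029),(.066,.03),(.08,.03)]
gray={n:(cv2.cvtColor(i,cv2.COLOR_BGR2HSV)[...,1]<75)&(i.max(2)>70) for n,i in im.items()}
P=[]
for s in [(168,276),(259,240),(345,221)]:
    p0=unproj("top",s,.08)[:2]
    def cost(p):
        c=0
        for n in im:
            big=cv2.dilate(mask(n,*p0,T).astype(np.uint8),np.ones((15,15)))>0
            c+=(mask(n,*p,T)^(gray[n]))[big].sum()
        return c
    r=minimize(cost,p0,method="Nelder-Mead",options=dict(initial_simplex=[p0,p0+[.008,0],p0+[0,.008]]))
    P.append(r.x); print(s,p0.round(4),r.x.round(4),r.fun)
# tray
hsv=cv2.cvtColor(im["top"],cv2.COLOR_BGR2HSV); 
m=((im["top"].min(2)>60)&(im["top"][...,2]>150)&(hsv[...,1]>60)).astype(np.uint8); m[:, :385]=0; m[:220]=0; m[320:]=0
c=max(cv2.findContours(m,0,2)[0],key=cv2.contourArea); rc=cv2.minAreaRect(c); b=cv2.boxPoints(rc)
w=np.array([unproj("top",q,.025) for q in b]); print("tray",w.round(4).tolist(),w.mean(0))
for nm,px,z in(("glue",(404,145),.095),("blue",(125,305),.08),("red",(123,266),.08),("or",(172,234),.08),("off",(326,140),.035)): print(nm,unproj("top",px,z).round(3))
o=[]
for n in im:
    v=im[n].copy()
    for p in P:
        for z,r in[(0,.029),(.08,.03)]: cv2.polylines(v,[np.round(proj(n,ring(*p,z,r))*16).astype(int)],True,(0,255,0),1,cv2.LINE_AA,4)
    cv2.polylines(v,[np.round(proj(n,w)).astype(int)],True,(255,0,255),1)
    o.append(v[110:310,60:380] if n=="scene" else v[190:320,100:480])
o=[cv2.resize(x,(780,int(780*x.shape[0]/x.shape[1]))) for x in o]
cv2.imwrite("pics/ov_t.png",o[1]);cv2.imwrite("pics/ov_s.png",o[0])
E
```

```text
(168, 276) [0.4357 0.3465] [0.4354 0.355 ] 84.0
(259, 240) [0.5162 0.1235] [0.5168 0.1263] 94.0
(345, 221) [ 0.5561 -0.0875] [ 0.5572 -0.0897] 73.0
tray [[0.5602, -0.1953, 0.025], [0.5464, -0.6343, 0.025], [0.3001, -0.6134, 0.025], [0.3123, -0.1828, 0.025]] [ 0.42973116 -0.40645558  0.025     ]
glue [ 0.736 -0.237  0.095]
blue [0.369 0.451 0.08 ]
red [0.463 0.456 0.08 ]
or [0.537 0.336 0.08 ]
off [ 0.771 -0.053  0.035]
```

View pics/ov_t.png

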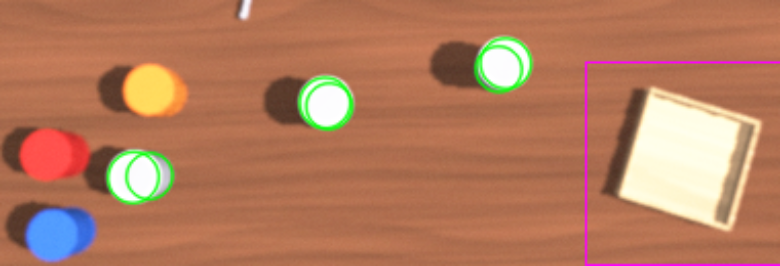

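View pics/ov_s.png

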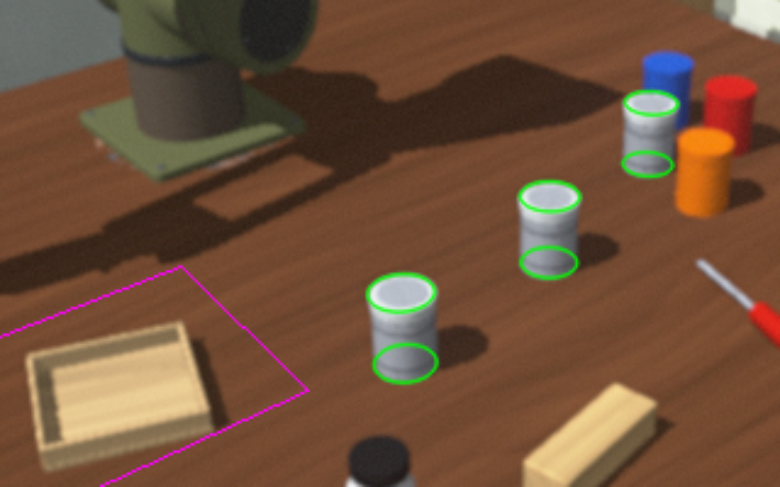

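Overlays: all three grey tins fit in both views (crop lids at (134,177), (326,102), (503,65)). The automatic tray box was wrong, so I use its rim corners read off the crop: (652,87), (762,122), (730,231), (618,195).

```bash
cat >> h.py <<'E'
from scipy.spatial.transform import Rotation as Ro
import sys
def plan(x,y,z,yaw=None,v=4.,w=.12):
    s=arm.observe(); p=s["ee_pos"]; R=Ro.from_quat(s["orientation"]).as_matrix()
    y0=np.arctan2(R[1,0],R[0,0]); yaw=y0 if yaw is None else np.radians(yaw)
    dy=(yaw-y0+np.pi)%(2*np.pi)-np.pi; d=np.array([x,y,z])-p
    n=max(1,int(np.ceil(max(np.linalg.norm(d)*100/v,abs(dy)/w))))
    print("from",p.round(4),"yaw",np.degrees(y0).round(1),"tilt",np.degrees(np.arccos(-R[2,2])).round(2),"F",s["wrist_force"].round(2),"op",round(s["opening"],4),"t",round(s["t"],2),"n",n)
    cur=p*100; a=y0; tgt=p*100
    for i in range(n):
        tgt=(p+d*(i+1)/n)*100; e=tgt-cur; c,sn=np.cos(a),np.sin(a)
        l=np.round([c*e[0]+sn*e[1], sn*e[0]-c*e[1], -e[2]],1)
        cur=cur+[c*l[0]+sn*l[1], sn*l[0]-c*l[1], -l[2]]
        r=np.round(-(y0+dy*(i+1)/n-a),2); a-=r
        print([float(k)+0 for k in l],float(r))
if __name__=="__main__": plan(*map(float,sys.argv[1:]))
E
python3 - <<'E'
from h import *
b=np.array([(652,87),(762,122),(730,231),(618,195)])/2.0526+[100,190]
w=np.array([unproj("top",q,.025) for q in b]);print(w.round(4),w.mean(0),np.linalg.norm(np.diff(w,axis=0),axis=1))
E
python3 h.py .557 -.090 .18 81
```

```text
[[ 0.5261 -0.2763  0.025 ]
 [ 0.4788 -0.4085  0.025 ]
 [ 0.3477 -0.3608  0.025 ]
 [ 0.3951 -0.2273  0.025 ]] [ 0.43694241 -0.31823026  0.025     ] [0.14037878 0.13948192 0.14164321]
from [ 0.1409 -0.5568  0.2248] yaw 14.2 tilt 0.11 F [ 0.32 -0.56 -0.2 ] op 0.0857 t 0.1 n 16
[3.2, -2.2, 0.3] -0.07
[3.4, -1.9, 0.3] -0.08
[3.5, -1.7, 0.2] -0.07
[3.7, -1.5, 0.3] -0.07
[3.7, -1.1, 0.3] -0.07
[3.8, -0.9, 0.3] -0.08
[3.9, -0.6, 0.3] -0.07
[3.9, -0.4, 0.2] -0.07
[3.9, 0.0, 0.3] -0.08
[3.9, 0.2, 0.3] -0.07
[3.9, 0.5, 0.3] -0.07
[3.8, 0.8, 0.3] -0.07
[3.7, 1.1, 0.2] -0.08
[3.7, 1.4, 0.3] -0.07
[3.6, 1.6, 0.3] -0.07
[3.4, 1.8, 0.3] -0.08
```

Emit:
play_rows(moves=[{"xyz":[3.2,-2.2,0.3],"angular":[0,0,-0.07],"fingers":1},{"xyz":[3.4,-1.9,0.3],"angular":[0,0,-0.08],"fingers":1},{"xyz":[3.5,-1.7,0.2],"angular":[0,0,-0.07],"fingers":1},{"xyz":[3.7,-1.5,0.3],"angular":[0,0,-0.07],"fingers":1},{"xyz":[3.7,-1.1,0.3],"angular":[0,0,-0.07],"fingers":1},{"xyz":[3.8,-0.9,0.3],"angular":[0,0,-0.08],"fingers":1},{"xyz":[3.9,-0.6,0.3],"angular":[0,0,-0.07],"fingers":1},{"xyz":[3.9,-0.4,0.2],"angular":[0,0,-0.07],"fingers":1},{"xyz":[3.9,0,0.3],"angular":[0,0,-0.08],"fingers":1},{"xyz":[3.9,0.2,0.3],"angular":[0,0,-0.07],"fingers":1}])

```text
t: 1.1
ee_pos: [0.4017, -0.264, 0.1973]
orientation: [0.882, 0.471, -0.0, -0.0]
wrist_force: [0.3, -0.4, 0.3]
opening: 0.0856
```

Emit:
play_rows(moves=[{"xyz":[3.9,0.5,0.3],"angular":[0,0,-0.07],"fingers":1},{"xyz":[3.8,0.8,0.3],"angular":[0,0,-0.07],"fingers":1},{"xyz":[3.7,1.1,0.2],"angular":[0,0,-0.08],"fingers":1},{"xyz":[3.7,1.4,0.3],"angular":[0,0,-0.07],"fingers":1},{"xyz":[3.6,1.6,0.3],"angular":[0,0,-0.07],"fingers":1},{"xyz":[3.4,1.8,0.3],"angular":[0,0,-0.08],"fingers":1},{"xyz":[0,0,0],"angular":[0,0,0],"fingers":1},{"xyz":[0,0,0],"angular":[0,0,0],"fingers":1},{"xyz":[0,0,0],"angular":[0,0,0],"fingers":1}])

```text
t: 2.0
ee_pos: [0.5558, -0.0912, 0.1803]
orientation: [0.759, 0.651, -0.001, -0.0]
wrist_force: [-1.0, 0.3, -0.9]
opening: 0.0858
```

```bash
python3 h.py .557 -.090 .051 81 2
```

```text
from [ 0.5558 -0.0912  0.1803] yaw 81.2 tilt 0.09 F [-0.98  0.25 -0.91] op 0.0858 t 2.0 n 7
[0.0, 0.0, 1.8] 0.0
[0.0, 0.0, 1.9] 0.0
[0.1, 0.0, 1.8] 0.0
[0.0, 0.1, 1.9] 0.0
[0.0, 0.0, 1.8] 0.0
[0.0, 0.0, 1.9] 0.0
[0.0, 0.0, 1.8] 0.0
```

Emit:
play_rows(moves=[{"xyz":[0,0,2.6],"angular":[0,0,0],"fingers":1},{"xyz":[0,0,2.6],"angular":[0,0,0],"fingers":1},{"xyz":[0.1,0,2.6],"angular":[0,0,0],"fingers":1},{"xyz":[0,0.1,2.6],"angular":[0,0,0],"fingers":1},{"xyz":[0,0,2.5],"angular":[0,0,0],"fingers":1},{"xyz":[0,0,0],"angular":[0,0,0],"fingers":1},{"xyz":[0,0,0],"angular":[0,0,0],"fingers":1}])

```text
t: 2.7
ee_pos: [0.5572, -0.0908, 0.0518]
orientation: [0.76, 0.65, -0.0, -0.0]
wrist_force: [0.7, -1.0, 0.7]
opening: 0.0853
```

Emit:
play_rows(moves=[{"xyz":[0,0,0],"angular":[0,0,0],"fingers":0.2},{"xyz":[0,0,0],"angular":[0,0,0],"fingers":0.2},{"xyz":[0,0,0],"angular":[0,0,0],"fingers":0.2},{"xyz":[0,0,0],"angular":[0,0,0],"fingers":0.2},{"xyz":[0,0,0],"angular":[0,0,0],"fingers":0.2},{"xyz":[0,0,0],"angular":[0,0,0],"fingers":0.2},{"xyz":[0,0,0],"angular":[0,0,0],"fingers":0.2}], squeeze=60)

```text
t: 3.4
ee_pos: [0.5586, -0.0902, 0.0538]
orientation: [0.759, 0.651, 0.001, 0.001]
wrist_force: [-3.4, 0.3, 7.4]
opening: 0.0571
```

Emit:
play_rows(moves=[{"xyz":[0,0,-1],"angular":[0,0,0],"fingers":0.2},{"xyz":[0,0,-1.5],"angular":[0,0,0],"fingers":0.2},{"xyz":[0,0,-1.5],"angular":[0,0,0],"fingers":0.2},{"xyz":[0,0,-1],"angular":[0,0,0],"fingers":0.2},{"xyz":[0,0,0],"angular":[0,0,0],"fingers":0.2},{"xyz":[0,0,0],"angular":[0,0,0],"fingers":0.2},{"xyz":[0,0,0],"angular":[0,0,0],"fingers":0.2},{"xyz":[0,0,0],"angular":[0,0,0],"fingers":0.2}])

```text
t: 4.2
ee_pos: [0.5572, -0.0897, 0.1007]
orientation: [0.759, 0.651, -0.001, -0.001]
wrist_force: [0.7, -0.5, -3.8]
opening: 0.0573
```

```bash
cat > weigh.py <<'E'
from h import *
f=[];e=[]
for i in range(16):
    imaging.capture("top"); s=arm.observe(); f.append(s["wrist_force"]); e.append(s["effort"])
f=np.array(f); print("F",f.mean(0).round(2),"sd",f.std(0).round(2),"eff",np.mean(e,0).round(3),"z",s["ee_pos"].round(4),"op",s["opening"],"t",s["t"])
E
python3 weigh.py; python3 h.py .558 -.090 .055
```

```text
F [ 0.09  0.28 -4.32] sd [0.45 0.53 0.61] eff [ 1.0000e-03 -4.9985e+01 -2.1518e+01  1.0000e-02  1.2000e-02 -0.0000e+00] z [ 0.558  -0.0898  0.1017] op 0.057423533298473974 t 5.0
from [ 0.558  -0.0898  0.1017] yaw 81.2 tilt 0.0 F [-0.23  0.96 -4.28] op 0.0574 t 5.0 n 2
[0.0, 0.0, 2.3] -0.0
[0.0, 0.0, 2.4] -0.0
```

C ≈ 0.44 kg. Set it back.

Emit:
play_rows(moves=[{"xyz":[0,0,1.5],"angular":[0,0,0],"fingers":0.2},{"xyz":[0,0,1.5],"angular":[0,0,0],"fingers":0.2},{"xyz":[0,0,1],"angular":[0,0,0],"fingers":0.2},{"xyz":[0,0,0.5],"angular":[0,0,0],"fingers":0.2},{"xyz":[0,0,0.2],"angular":[0,0,0],"fingers":0.2},{"xyz":[0,0,0.1],"angular":[0,0,0],"fingers":0.2},{"xyz":[0,0,0],"angular":[0,0,0],"fingers":0.2},{"xyz":[0,0,0],"angular":[0,0,0],"fingers":0.2}])

```text
t: 5.8
ee_pos: [0.5588, -0.09, 0.0541]
orientation: [0.759, 0.651, 0.001, 0.001]
wrist_force: [-0.2, -0.2, -4.8]
opening: 0.0578
```

Emit:
play_rows(moves=[{"xyz":[0,0,0],"angular":[0,0,0],"fingers":1},{"xyz":[0,0,0],"angular":[0,0,0],"fingers":1},{"xyz":[0,0,0],"angular":[0,0,0],"fingers":1},{"xyz":[0,0,0],"angular":[0,0,0],"fingers":1},{"xyz":[0,0,0],"angular":[0,0,0],"fingers":1},{"xyz":[0,0,0],"angular":[0,0,0],"fingers":1}])

```text
t: 6.4
ee_pos: [0.5581, -0.0899, 0.0537]
orientation: [0.759, 0.651, 0.0, 0.0]
wrist_force: [0.7, -0.9, -0.2]
opening: 0.0855
```

Emit:
play_rows(moves=[{"xyz":[0,0,-1.5],"angular":[0,0,0],"fingers":1},{"xyz":[0,0,-2.5],"angular":[0,0,0],"fingers":1},{"xyz":[0,0,-3],"angular":[0,0,0],"fingers":1},{"xyz":[0,0,-3],"angular":[0,0,0],"fingers":1},{"xyz":[0,0,-2],"angular":[0,0,0],"fingers":1},{"xyz":[0,0,0],"angular":[0,0,0],"fingers":1},{"xyz":[0,0,0],"angular":[0,0,0],"fingers":1}])

```text
t: 7.1
ee_pos: [0.5579, -0.0898, 0.1736]
orientation: [0.759, 0.651, 0.0, 0.0]
wrist_force: [-0.9, -0.3, -1.0]
opening: 0.0854
```

```bash
python3 h.py .517 .126 .17 104
```

```text
from [ 0.5579 -0.0898  0.1736] yaw 81.2 tilt 0.03 F [-0.9  -0.32 -1.05] op 0.0854 t 7.1 n 6
[3.5, -1.2, 0.1] -0.07
[3.5, -1.0, 0.0] -0.06
[3.6, -0.8, 0.1] -0.07
[3.6, -0.5, 0.0] -0.06
[3.6, -0.3, 0.1] -0.07
[3.7, 0.0, 0.1] -0.07
```

Emit:
play_rows(moves=[{"xyz":[3.5,-1.2,0.1],"angular":[0,0,-0.07],"fingers":1},{"xyz":[3.5,-1.0,0],"angular":[0,0,-0.06],"fingers":1},{"xyz":[3.6,-0.8,0.1],"angular":[0,0,-0.07],"fingers":1},{"xyz":[3.6,-0.5,0],"angular":[0,0,-0.06],"fingers":1},{"xyz":[3.6,-0.3,0.1],"angular":[0,0,-0.07],"fingers":1},{"xyz":[3.7,0,0.1],"angular":[0,0,-0.07],"fingers":1},{"xyz":[0,0,0],"angular":[0,0,0],"fingers":1},{"xyz":[0,0,0],"angular":[0,0,0],"fingers":1}])

```text
t: 7.9
ee_pos: [0.5159, 0.1265, 0.168]
orientation: [0.614, 0.789, -0.001, -0.001]
wrist_force: [0.2, -0.4, -0.6]
opening: 0.0855
```

```bash
python3 h.py .517 .126 .052 104 2.5
```

```text
from [0.5159 0.1265 0.168 ] yaw 104.3 tilt 0.19 F [ 0.16 -0.35 -0.57] op 0.0855 t 7.9 n 5
[0.0, 0.0, 2.3] 0.0
[0.0, 0.0, 2.3] 0.0
[0.0, 0.1, 2.4] 0.0
[-0.1, 0.0, 2.3] 0.0
[0.0, 0.0, 2.3] 0.0
```

Emit:
play_rows(moves=[{"xyz":[0,0,2.3],"angular":[0,0,0],"fingers":1},{"xyz":[0,0,2.3],"angular":[0,0,0],"fingers":1},{"xyz":[0,0.1,2.4],"angular":[0,0,0],"fingers":1},{"xyz":[-0.1,0,2.3],"angular":[0,0,0],"fingers":1},{"xyz":[0,0,2.2],"angular":[0,0,0],"fingers":1},{"xyz":[0,0,0],"angular":[0,0,0],"fingers":1},{"xyz":[0,0,0],"angular":[0,0,0],"fingers":1}])

```text
t: 8.6
ee_pos: [0.5181, 0.1242, 0.054]
orientation: [0.615, 0.788, -0.001, -0.001]
wrist_force: [-0.4, 0.0, 0.2]
opening: 0.0855
```

Emit:
play_rows(moves=[{"xyz":[0,0,0],"angular":[0,0,0],"fingers":0.2},{"xyz":[0,0,0],"angular":[0,0,0],"fingers":0.2},{"xyz":[0,0,0],"angular":[0,0,0],"fingers":0.2},{"xyz":[0,0,0],"angular":[0,0,0],"fingers":0.2},{"xyz":[0,0,0],"angular":[0,0,0],"fingers":0.2},{"xyz":[0,0,0],"angular":[0,0,0],"fingers":0.2},{"xyz":[0,0,0],"angular":[0,0,0],"fingers":0.2}])

```text
t: 9.3
ee_pos: [0.5186, 0.1251, 0.0562]
orientation: [0.615, 0.789, 0.0, 0.001]
wrist_force: [-2.6, -1.9, 5.2]
opening: 0.0573
```

Emit:
play_rows(moves=[{"xyz":[0,0,-1],"angular":[0,0,0],"fingers":0.2},{"xyz":[0,0,-1.5],"angular":[0,0,0],"fingers":0.2},{"xyz":[0,0,-1.5],"angular":[0,0,0],"fingers":0.2},{"xyz":[0,0,-1],"angular":[0,0,0],"fingers":0.2},{"xyz":[0,0,0],"angular":[0,0,0],"fingers":0.2},{"xyz":[0,0,0],"angular":[0,0,0],"fingers":0.2},{"xyz":[0,0,0],"angular":[0,0,0],"fingers":0.2},{"xyz":[0,0,0],"angular":[0,0,0],"fingers":0.2}])

```text
t: 10.1
ee_pos: [0.5176, 0.1252, 0.1038]
orientation: [0.615, 0.789, -0.001, -0.001]
wrist_force: [0.1, 0.2, -7.5]
opening: 0.0571
```

```bash
python3 weigh.py
```

```text
F [ 0.03 -0.1  -6.74] sd [0.39 0.51 0.72] eff [ 1.0000e-03 -4.8134e+01 -2.1745e+01  8.0000e-03  1.3000e-02 -0.0000e+00] z [0.5184 0.1254 0.1046] op 0.05760715080061086 t 10.9
```

B ≈ 0.69 kg: the heaviest for certain (A is ≥0.1 kg away and ≤0.75). Set it back, heft A.

Emit:
play_rows(moves=[{"xyz":[0,0,1.5],"angular":[0,0,0],"fingers":0.2},{"xyz":[0,0,1.5],"angular":[0,0,0],"fingers":0.2},{"xyz":[0,0,1],"angular":[0,0,0],"fingers":0.2},{"xyz":[0,0,0.4],"angular":[0,0,0],"fingers":0.2},{"xyz":[0,0,0.2],"angular":[0,0,0],"fingers":0.2},{"xyz":[0,0,0.2],"angular":[0,0,0],"fingers":0.2},{"xyz":[0,0,0.1],"angular":[0,0,0],"fingers":0.2},{"xyz":[0,0,0],"angular":[0,0,0],"fingers":0.2}])

```text
t: 11.7
ee_pos: [0.5189, 0.1254, 0.0563]
orientation: [0.615, 0.789, 0.001, 0.0]
wrist_force: [-1.1, -1.4, -3.4]
opening: 0.0575
```

Emit:
play_rows(moves=[{"xyz":[0,0,0],"angular":[0,0,0],"fingers":1},{"xyz":[0,0,0],"angular":[0,0,0],"fingers":1},{"xyz":[0,0,0],"angular":[0,0,0],"fingers":1},{"xyz":[0,0,0],"angular":[0,0,0],"fingers":1},{"xyz":[0,0,0],"angular":[0,0,0],"fingers":1},{"xyz":[0,0,0],"angular":[0,0,0],"fingers":1}])

```text
t: 12.3
ee_pos: [0.5185, 0.1254, 0.0557]
orientation: [0.615, 0.789, 0.0, 0.0]
wrist_force: [0.4, -0.1, -0.4]
opening: 0.0852
```

Emit:
play_rows(moves=[{"xyz":[0,0,-1.5],"angular":[0,0,0],"fingers":1},{"xyz":[0,0,-2.5],"angular":[0,0,0],"fingers":1},{"xyz":[0,0,-3],"angular":[0,0,0],"fingers":1},{"xyz":[0,0,-3],"angular":[0,0,0],"fingers":1},{"xyz":[0,0,-2],"angular":[0,0,0],"fingers":1},{"xyz":[0,0,0],"angular":[0,0,0],"fingers":1},{"xyz":[0,0,0],"angular":[0,0,0],"fingers":1}])

```text
t: 13.0
ee_pos: [0.5183, 0.1254, 0.1756]
orientation: [0.615, 0.789, 0.0, 0.0]
wrist_force: [-0.4, 0.0, -0.7]
opening: 0.0855
```

```bash
python3 h.py .435 .355 .17 122
```

```text
from [0.5183 0.1254 0.1756] yaw 104.2 tilt 0.03 F [-0.39  0.01 -0.65] op 0.0855 t 13.0 n 7
[3.5, -0.4, 0.1] -0.04
[3.5, -0.2, 0.1] -0.05
[3.4, 0.0, 0.0] -0.04
[3.5, 0.1, 0.1] -0.05
[3.5, 0.3, 0.1] -0.04
[3.5, 0.4, 0.1] -0.05
[3.4, 0.6, 0.1] -0.04
```

Emit:
play_rows(moves=[{"xyz":[3.5,-0.4,0.1],"angular":[0,0,-0.04],"fingers":1},{"xyz":[3.5,-0.2,0.1],"angular":[0,0,-0.05],"fingers":1},{"xyz":[3.4,0,0],"angular":[0,0,-0.04],"fingers":1},{"xyz":[3.5,0.1,0.1],"angular":[0,0,-0.05],"fingers":1},{"xyz":[3.5,0.3,0.1],"angular":[0,0,-0.04],"fingers":1},{"xyz":[3.5,0.4,0.1],"angular":[0,0,-0.05],"fingers":1},{"xyz":[3.4,0.6,0.1],"angular":[0,0,-0.04],"fingers":1},{"xyz":[0,0,0],"angular":[0,0,0],"fingers":1},{"xyz":[0,0,0],"angular":[0,0,0],"fingers":1}])

```text
t: 13.9
ee_pos: [0.4341, 0.3548, 0.1678]
orientation: [0.485, 0.875, -0.002, -0.001]
wrist_force: [-0.8, -0.6, 0.4]
opening: 0.085
```

```bash
python3 h.py .435 .355 .052 122 2.5
```

```text
from [0.4341 0.3548 0.1678] yaw 122.0 tilt 0.21 F [-0.77 -0.64  0.39] op 0.085 t 13.9 n 5
[0.0, 0.0, 2.3] 0.0
[0.0, 0.0, 2.3] 0.0
[0.0, 0.1, 2.3] 0.0
[0.0, 0.0, 2.4] 0.0
[0.0, 0.0, 2.3] 0.0
```

Emit:
play_rows(moves=[{"xyz":[0,0,2.3],"angular":[0,0,0],"fingers":1},{"xyz":[0,0,2.3],"angular":[0,0,0],"fingers":1},{"xyz":[0,0.1,2.3],"angular":[0,0,0],"fingers":1},{"xyz":[0,0,2.4],"angular":[0,0,0],"fingers":1},{"xyz":[0,0,2.2],"angular":[0,0,0],"fingers":1},{"xyz":[0,0,0],"angular":[0,0,0],"fingers":1},{"xyz":[0,0,0],"angular":[0,0,0],"fingers":1}])

```text
t: 14.6
ee_pos: [0.4362, 0.3541, 0.0541]
orientation: [0.486, 0.874, -0.001, -0.0]
wrist_force: [-0.2, -0.5, 0.1]
opening: 0.0851
```

Emit:
play_rows(moves=[{"xyz":[0,0,0],"angular":[0,0,0],"fingers":0.2},{"xyz":[0,0,0],"angular":[0,0,0],"fingers":0.2},{"xyz":[0,0,0],"angular":[0,0,0],"fingers":0.2},{"xyz":[0,0,0],"angular":[0,0,0],"fingers":0.2},{"xyz":[0,0,0],"angular":[0,0,0],"fingers":0.2},{"xyz":[0,0,0],"angular":[0,0,0],"fingers":0.2},{"xyz":[0,0,0],"angular":[0,0,0],"fingers":0.2}])

```text
t: 15.3
ee_pos: [0.437, 0.3559, 0.0566]
orientation: [0.485, 0.874, 0.001, 0.001]
wrist_force: [-1.0, -1.1, 4.9]
opening: 0.0573
```

Emit:
play_rows(moves=[{"xyz":[0,0,-1],"angular":[0,0,0],"fingers":0.2},{"xyz":[0,0,-1.5],"angular":[0,0,0],"fingers":0.2},{"xyz":[0,0,-1.5],"angular":[0,0,0],"fingers":0.2},{"xyz":[0,0,-1],"angular":[0,0,0],"fingers":0.2},{"xyz":[0,0,0],"angular":[0,0,0],"fingers":0.2},{"xyz":[0,0,0],"angular":[0,0,0],"fingers":0.2},{"xyz":[0,0,0],"angular":[0,0,0],"fingers":0.2},{"xyz":[0,0,0],"angular":[0,0,0],"fingers":0.2}])

```text
t: 16.1
ee_pos: [0.4357, 0.3551, 0.1038]
orientation: [0.485, 0.874, -0.001, -0.0]
wrist_force: [0.7, 0.9, -1.8]
opening: 0.0573
```

```bash
python3 weigh.py
```

```text
F [ 0.17 -0.11 -2.08] sd [0.56 0.58 0.35] eff [ 1.0000e-03 -4.8516e+01 -2.0990e+01  0.0000e+00  7.0000e-03 -0.0000e+00] z [0.4363 0.3555 0.1046] op 0.05746804933232316 t 16.9
```

A ≈ 0.21 kg, so A is lightest, C middle (0.44), B heaviest (0.69). Carry A to the tray at (0.437, −0.318), via a point farther out.

Emit:
play_rows(moves=[{"xyz":[0,0,-1.5],"angular":[0,0,0],"fingers":0.2},{"xyz":[0,0,-2.5],"angular":[0,0,0],"fingers":0.2},{"xyz":[0,0,-2.5],"angular":[0,0,0],"fingers":0.2},{"xyz":[0,0,-2.5],"angular":[0,0,0],"fingers":0.2},{"xyz":[0,0,-1],"angular":[0,0,0],"fingers":0.2},{"xyz":[0,0,0],"angular":[0,0,0],"fingers":0.2}])

```text
t: 17.5
ee_pos: [0.4372, 0.3562, 0.2062]
orientation: [0.485, 0.874, 0.002, 0.001]
wrist_force: [-0.5, 1.2, -2.6]
opening: 0.057
```

```bash
python3 h.py .52 .02 .205 88
```

```text
from [0.4372 0.3562 0.2062] yaw 121.9 tilt 0.22 F [-0.51  1.2  -2.57] op 0.057 t 17.5 n 9
[-3.7, -1.2, 0.0] 0.07
[-3.7, -0.9, 0.0] 0.06
[-3.8, -0.7, 0.0] 0.07
[-3.8, -0.5, 0.1] 0.06
[-3.8, -0.2, 0.0] 0.07
[-3.9, 0.1, 0.0] 0.06
[-3.8, 0.2, 0.0] 0.07
[-3.8, 0.6, 0.0] 0.07
[-3.8, 0.8, 0.0] 0.06
```

Emit:
play_rows(moves=[{"xyz":[-3.7,-1.2,0],"angular":[0,0,0.07],"fingers":0.2},{"xyz":[-3.7,-0.9,0],"angular":[0,0,0.06],"fingers":0.2},{"xyz":[-3.8,-0.7,0],"angular":[0,0,0.07],"fingers":0.2},{"xyz":[-3.8,-0.5,0],"angular":[0,0,0.06],"fingers":0.2},{"xyz":[-3.8,-0.2,0],"angular":[0,0,0.07],"fingers":0.2},{"xyz":[-3.9,0.1,0],"angular":[0,0,0.06],"fingers":0.2},{"xyz":[-3.8,0.2,0],"angular":[0,0,0.07],"fingers":0.2},{"xyz":[-3.8,0.6,0],"angular":[0,0,0.07],"fingers":0.2},{"xyz":[-3.8,0.8,0],"angular":[0,0,0.06],"fingers":0.2}])

```text
t: 18.4
ee_pos: [0.5179, 0.0177, 0.2028]
orientation: [0.72, 0.694, -0.001, -0.001]
wrist_force: [0.5, 0.9, -2.2]
opening: 0.0573
```

```bash
python3 h.py .437 -.318 .19 54
```

```text
from [0.5179 0.0177 0.2028] yaw 88.0 tilt 0.17 F [ 0.47  0.9  -2.21] op 0.0573 t 18.4 n 9
[-3.8, -0.8, 0.1] 0.07
[-3.8, -0.5, 0.2] 0.06
[-3.8, -0.2, 0.1] 0.07
[-3.8, 0.0, 0.2] 0.06
[-3.9, 0.2, 0.1] 0.07
[-3.8, 0.5, 0.2] 0.07
[-3.7, 0.7, 0.1] 0.06
[-3.7, 1.0, 0.1] 0.07
[-3.7, 1.3, 0.2] 0.06
```

Emit:
play_rows(moves=[{"xyz":[-3.8,-0.8,0.1],"angular":[0,0,0.07],"fingers":0.2},{"xyz":[-3.8,-0.5,0.2],"angular":[0,0,0.06],"fingers":0.2},{"xyz":[-3.8,-0.2,0.1],"angular":[0,0,0.07],"fingers":0.2},{"xyz":[-3.8,0,0.2],"angular":[0,0,0.06],"fingers":0.2},{"xyz":[-3.9,0.2,0.1],"angular":[0,0,0.07],"fingers":0.2},{"xyz":[-3.8,0.5,0.2],"angular":[0,0,0.07],"fingers":0.2},{"xyz":[-3.7,0.7,0.1],"angular":[0,0,0.06],"fingers":0.2},{"xyz":[-3.7,1.0,0.1],"angular":[0,0,0.07],"fingers":0.2},{"xyz":[-3.7,1.3,0.2],"angular":[0,0,0.06],"fingers":0.2},{"xyz":[0,0,0],"angular":[0,0,0],"fingers":0.2}])

```text
t: 19.4
ee_pos: [0.4375, -0.3218, 0.1897]
orientation: [0.891, 0.454, -0.001, 0.0]
wrist_force: [-0.3, 0.5, -2.5]
opening: 0.0573
```

Emit:
play_rows(moves=[{"xyz":[0,0,0],"angular":[0,0,0],"fingers":0.2},{"xyz":[0,0,0],"angular":[0,0,0],"fingers":0.2}])

```text
t: 19.6
ee_pos: [0.4384, -0.316, 0.1904]
orientation: [0.89, 0.457, -0.0, -0.001]
wrist_force: [0.1, 0.3, -2.0]
opening: 0.0572
```

```bash
python3 h.py .437 -.318 .07 54 2.5; python3 -c "
from h import *
v=imaging.capture('scene'); u=imaging.capture('top')
cv2.imwrite('pics/c1.png',np.hstack([cv2.resize(v[150:330,30:280],(400,288)),cv2.resize(u[170:350,300:550],(400,288))]))"
```

```text
from [ 0.4384 -0.316   0.1904] yaw 54.3 tilt 0.17 F [ 0.15  0.34 -2.03] op 0.0572 t 19.6 n 5
[0.0, 0.0, 2.4] 0.0
[-0.1, 0.0, 2.4] 0.0
[0.0, 0.0, 2.4] 0.0
[-0.1, 0.0, 2.4] 0.0
[0.0, 0.0, 2.4] 0.01
```

View pics/c1.png

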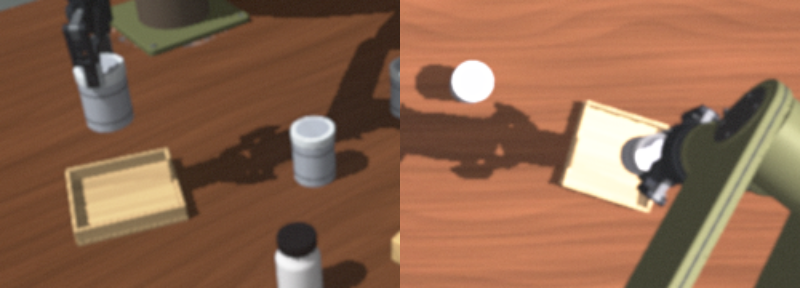

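A is held upright over the tray (left crop ~(104,95) above the tray at (125,195)); C stands undisturbed at (313,150). Lower.

Emit:
play_rows(moves=[{"xyz":[0,0,2.4],"angular":[0,0,0],"fingers":0.2},{"xyz":[-0.1,0,2.4],"angular":[0,0,0],"fingers":0.2},{"xyz":[0,0,2.4],"angular":[0,0,0],"fingers":0.2},{"xyz":[-0.1,0,2.4],"angular":[0,0,0],"fingers":0.2},{"xyz":[0,0,1.8],"angular":[0,0,0],"fingers":0.2},{"xyz":[0,0,0.8],"angular":[0,0,0],"fingers":0.2},{"xyz":[0,0,0.3],"angular":[0,0,0],"fingers":0.2},{"xyz":[0,0,0.2],"angular":[0,0,0],"fingers":0.2},{"xyz":[0,0,0],"angular":[0,0,0],"fingers":0.2},{"xyz":[0,0,0],"angular":[0,0,0],"fingers":0.2}])

```text
t: 20.7
ee_pos: [0.4385, -0.3193, 0.0655]
orientation: [0.89, 0.456, 0.0, 0.001]
wrist_force: [-0.1, -0.6, -1.9]
opening: 0.0571
```

Emit:
play_rows(moves=[{"xyz":[0,0,0.2],"angular":[0,0,0],"fingers":0.2},{"xyz":[0,0,0],"angular":[0,0,0],"fingers":0.2},{"xyz":[0,0,0],"angular":[0,0,0],"fingers":0.2}])

```text
t: 21.0
ee_pos: [0.4379, -0.319, 0.0628]
orientation: [0.89, 0.456, 0.0, 0.0]
wrist_force: [-0.6, -0.2, -1.8]
opening: 0.0571
```

Emit:
play_rows(moves=[{"xyz":[0,0,0.1],"angular":[0,0,0],"fingers":0.2},{"xyz":[0,0,0.1],"angular":[0,0,0],"fingers":0.2},{"xyz":[0,0,0],"angular":[0,0,0],"fingers":0.2},{"xyz":[0,0,0],"angular":[0,0,0],"fingers":0.2}])

```text
t: 21.4
ee_pos: [0.4379, -0.319, 0.0616]
orientation: [0.89, 0.456, 0.0, 0.0]
wrist_force: [-1.6, 1.6, 7.0]
opening: 0.0573
```

Contact with the tray floor (+7 N). Release, rise.

Emit:
play_rows(moves=[{"xyz":[0,0,-0.1],"angular":[0,0,0],"fingers":0.2},{"xyz":[0,0,0],"angular":[0,0,0],"fingers":1},{"xyz":[0,0,0],"angular":[0,0,0],"fingers":1},{"xyz":[0,0,0],"angular":[0,0,0],"fingers":1},{"xyz":[0,0,0],"angular":[0,0,0],"fingers":1},{"xyz":[0,0,0],"angular":[0,0,0],"fingers":1},{"xyz":[0,0,0],"angular":[0,0,0],"fingers":1}])

```text
t: 22.1
ee_pos: [0.4379, -0.3189, 0.0616]
orientation: [0.89, 0.456, -0.0, -0.0]
wrist_force: [0.6, -0.1, -0.7]
opening: 0.0851
```

Emit:
play_rows(moves=[{"xyz":[0,0,-1.5],"angular":[0,0,0],"fingers":1},{"xyz":[0,0,-2.5],"angular":[0,0,0],"fingers":1},{"xyz":[0,0,-3],"angular":[0,0,0],"fingers":1},{"xyz":[0,0,-3],"angular":[0,0,0],"fingers":1},{"xyz":[0,0,-3],"angular":[0,0,0],"fingers":1},{"xyz":[0,0,0],"angular":[0,0,0],"fingers":1},{"xyz":[0,0,0],"angular":[0,0,0],"fingers":1}])

```text
t: 22.8
ee_pos: [0.4381, -0.3191, 0.1923]
orientation: [0.89, 0.456, 0.0, 0.001]
wrist_force: [0.0, 0.4, -0.5]
opening: 0.0856
```

```bash
python3 h.py .518 .125 .18 104
```

```text
from [ 0.4381 -0.3191  0.1923] yaw 54.3 tilt 0.11 F [ 0.01  0.41 -0.53] op 0.0856 t 22.8 n 12
[3.4, -1.6, 0.1] -0.07
[3.5, -1.4, 0.1] -0.07
[3.6, -1.1, 0.1] -0.08
[3.6, -0.9, 0.1] -0.07
[3.8, -0.5, 0.1] -0.07
[3.7, -0.4, 0.1] -0.07
[3.8, 0.0, 0.1] -0.08
[3.7, 0.2, 0.1] -0.07
[3.7, 0.5, 0.1] -0.07
[3.7, 0.8, 0.1] -0.07
[3.6, 1.0, 0.1] -0.08
[3.6, 1.3, 0.1] -0.07
```

Emit:
play_rows(moves=[{"xyz":[3.4,-1.6,0.1],"angular":[0,0,-0.07],"fingers":1},{"xyz":[3.5,-1.4,0.1],"angular":[0,0,-0.07],"fingers":1},{"xyz":[3.6,-1.1,0.1],"angular":[0,0,-0.08],"fingers":1},{"xyz":[3.6,-0.9,0.1],"angular":[0,0,-0.07],"fingers":1},{"xyz":[3.8,-0.5,0.1],"angular":[0,0,-0.07],"fingers":1},{"xyz":[3.7,-0.4,0.1],"angular":[0,0,-0.07],"fingers":1},{"xyz":[3.8,0,0.1],"angular":[0,0,-0.08],"fingers":1},{"xyz":[3.7,0.2,0.1],"angular":[0,0,-0.07],"fingers":1},{"xyz":[3.7,0.5,0.1],"angular":[0,0,-0.07],"fingers":1},{"xyz":[3.7,0.8,0.1],"angular":[0,0,-0.07],"fingers":1}])

```text
t: 23.8
ee_pos: [0.5031, 0.0524, 0.1798]
orientation: [0.671, 0.742, -0.001, -0.001]
wrist_force: [0.5, -1.3, -0.6]
opening: 0.0854
```

Emit:
play_rows(moves=[{"xyz":[3.6,1.0,0.1],"angular":[0,0,-0.08],"fingers":1},{"xyz":[3.6,1.3,0.1],"angular":[0,0,-0.07],"fingers":1},{"xyz":[0,0,0],"angular":[0,0,0],"fingers":1},{"xyz":[0,0,0],"angular":[0,0,0],"fingers":1},{"xyz":[0,0,0],"angular":[0,0,0],"fingers":1}])

```text
t: 24.3
ee_pos: [0.5163, 0.1246, 0.1785]
orientation: [0.615, 0.789, -0.001, -0.001]
wrist_force: [0.2, -0.3, -1.0]
opening: 0.0852
```

```bash
python3 h.py .518 .125 .053 104 2.5
```

```text
from [0.5163 0.1246 0.1785] yaw 104.1 tilt 0.16 F [ 0.24 -0.29 -1.  ] op 0.0852 t 24.3 n 6
[0.0, 0.0, 2.1] 0.0
[0.0, 0.1, 2.1] 0.0
[0.0, 0.0, 2.1] 0.0
[0.0, 0.0, 2.1] 0.0
[0.0, 0.0, 2.1] 0.0
[0.0, 0.1, 2.1] 0.0
```

Emit:
play_rows(moves=[{"xyz":[0,0,2.1],"angular":[0,0,0],"fingers":1},{"xyz":[0,0.1,2.1],"angular":[0,0,0],"fingers":1},{"xyz":[0,0,2.1],"angular":[0,0,0],"fingers":1},{"xyz":[0,0,2.1],"angular":[0,0,0],"fingers":1},{"xyz":[0,0,2.1],"angular":[0,0,0],"fingers":1},{"xyz":[0,0.1,2.0],"angular":[0,0,0],"fingers":1},{"xyz":[0,0,0],"angular":[0,0,0],"fingers":1},{"xyz":[0,0,0],"angular":[0,0,0],"fingers":1}])

```text
t: 25.1
ee_pos: [0.519, 0.1247, 0.0545]
orientation: [0.615, 0.788, -0.001, -0.0]
wrist_force: [-0.4, -0.2, 0.5]
opening: 0.0857
```

Emit:
play_rows(moves=[{"xyz":[0,0,0],"angular":[0,0,0],"fingers":0.2},{"xyz":[0,0,0],"angular":[0,0,0],"fingers":0.2},{"xyz":[0,0,0],"angular":[0,0,0],"fingers":0.2},{"xyz":[0,0,0],"angular":[0,0,0],"fingers":0.2},{"xyz":[0,0,0],"angular":[0,0,0],"fingers":0.2},{"xyz":[0,0,0],"angular":[0,0,0],"fingers":0.2},{"xyz":[0,0,0],"angular":[0,0,0],"fingers":0.2}], squeeze=60)

```text
t: 25.8
ee_pos: [0.5192, 0.1257, 0.0562]
orientation: [0.615, 0.789, 0.0, 0.0]
wrist_force: [-2.6, -1.6, 6.0]
opening: 0.0577
```

Emit:
play_rows(moves=[{"xyz":[0,0,-1],"angular":[0,0,0],"fingers":0.2},{"xyz":[0,0,-2],"angular":[0,0,0],"fingers":0.2},{"xyz":[0,0,-3],"angular":[0,0,0],"fingers":0.2},{"xyz":[0,0,-3],"angular":[0,0,0],"fingers":0.2},{"xyz":[0,0,-3],"angular":[0,0,0],"fingers":0.2},{"xyz":[0,0,-3],"angular":[0,0,0],"fingers":0.2},{"xyz":[0,0,-3],"angular":[0,0,0],"fingers":0.2},{"xyz":[0,0,-2],"angular":[0,0,0],"fingers":0.2},{"xyz":[0,0,-1],"angular":[0,0,0],"fingers":0.2},{"xyz":[0,0,0],"angular":[0,0,0],"fingers":0.2}])

```text
t: 26.8
ee_pos: [0.5196, 0.1261, 0.2658]
orientation: [0.615, 0.789, 0.001, 0.001]
wrist_force: [0.4, 0.3, -7.2]
opening: 0.0576
```

```bash
python3 weigh.py;  python3 -c "
from h import *
v=imaging.capture('scene'); u=imaging.capture('top')
cv2.imwrite('pics/f1.png',np.hstack([cv2.resize(v[90:350,40:420],(400,274)),cv2.resize(u[90:350,100:480],(400,274))]))"
```

```text
F [-0.    0.08 -7.24] sd [0.6  0.4  0.48] eff [ 7.0000e-03 -4.4908e+01 -2.8847e+01  1.0000e-02  1.5000e-02 -0.0000e+00] z [0.5194 0.126  0.2647] op 0.057171326953984546 t 27.6
```

View pics/f1.png

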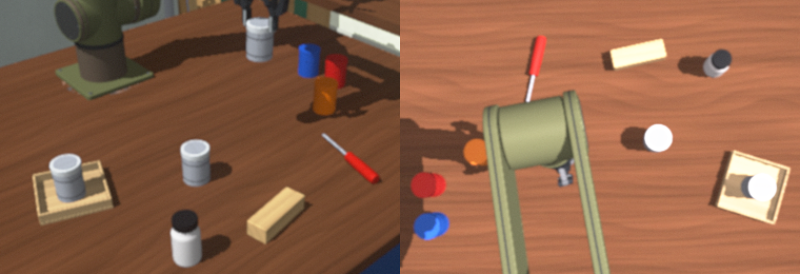

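The final picture shows the lightest tin upright in the tray (left crop (68,178), right (760,187)). The middle tin stands on the bench at (196,163). The heaviest is held upright and high at (259,40), and the other objects have not moved.

```bash
python3 -c "
from bench import arm
print(arm.finish_job())"
```

```text
the job is handed in; nothing more can be done
None
```

I lifted all three tins, sorted them by weight and handed the job in at about 28 s of the 72 s allowed.

| Tin (by starting position) | Measured mass | Where it is now |
|---|---|---|
| Far left, by the coloured look-alikes | about 0.21 kg (lightest) | Standing in the tray |
| Nearest the tray | about 0.44 kg (middle) | Standing on the bench where it began, outside the tray |
| Centre | about 0.7 kg (heaviest) | Held upright, about 21 cm above the bench |

- **Final checks:** The last picture shows the lightest tin flat in the tray, the middle tin upright, and the screwdriver, offcut, glue jar and coloured look-alikes where they were. The measured tool tilt at the checks stayed within about 0.2°. The held tin read 7.2 N at the end, against 6.7 N on its first lift. That is more than the averaging noise, but far too small to change the order.
- **Less certain or off:** The automatic tray outline was wrong, so I read its corners by eye; the sides came out at 140 mm, as described. When I first put the middle tin back, the gripper still carried its weight at release, so it settled the last millimetre or less by itself and stayed upright.

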